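# Empty the drop-bottom heel box into the tray

## Task

Slide the tray under the drop-bottom box by its handle, then push the latch paddle back so that the floor swings open and all three wooden heels drop into the tray. Then bring the tray with the heels in it out to the middle of the cork mat and leave it standing flat there. Leave everything else on the bench where it is.

Things in the scene. Friction and masses are not known exactly. Their poses are not given: they have to be found in the camera images.
- hopper: Fixed plywood drop-bottom box on a steel post. Origin on the bench top under the box's centre; +x points back to the post, -x to the front (towards the robot), z up. Box 156 x 156 mm, walls 225 to 285 mm above the bench, open top. Free below from the front and both sides. Post 125 to 165 mm behind the origin; its foot plate 122 to 222 mm behind, 140 mm wide, 8 mm high.
- trapdoor (a joint): Angle of the box's hinged floor: 0 shut, 1.2 rad fully open. Hinged along the back wall; it falls by itself once the latch lets go and stays open, its front edge then 75 mm above the bench under the box's middle. The heels slide off it forwards and land mostly under the front half of the box.
- latch_top (a point): Top edge centre of the latch paddle, 335 mm above the bench when latched: an upright steel lever 6 mm thick, 105 mm in front of the hopper origin. Paddle 56 mm wide, its upper 50 mm clear above the box's rim. Axes as the hopper when latched. The lever pivots 75 mm below this point; push the paddle towards the box (hopper +x) and its hook leaves the floor.
- latch (a joint): Angle of the latch lever: 0 latched, lets go of the floor at about 0.3 rad (the top has then moved 22 mm towards the box), stops at 0.5 rad. A spring returns it; pushing at the paddle takes about 2 to 6 N.
- tray_mid (a point): Middle of the loose sheet-metal tray's pan, half-way up (27.5 mm above its underside). Pan 200 mm (x) x 180 mm (y) x 55 mm high, open on top, walls 4 mm, mass 0.45 kg. Its handle sticks out along the tray's -x. x points away from the handle.
- tray_grip (a point): Point to grip on the tray's wooden handle, 205 mm from the pan's middle along the tray's -x and 36 mm above the bench. The handle is a level bar 18 mm wide (y), 20 mm high, from 100 to 240 mm from the pan's middle. Axes as the tray.
- mat_mid (a point): Centre of the 260 x 260 mm cork mat, 1 mm thin, lying on the bench to one side; a thing on it stands at bench height and slides on without a step. It cannot be moved.
- last_b: wooden shoe last 220 mm long, 82 mm high; leave alone
- hammer: hammer 240 mm long lying at the side; leave alone
- spool: white spool standing up, 52 mm wide, 50 mm high; leave alone
- glue_brush: brush 190 mm long lying near the robot; leave alone
- heel_a_mid (a point): Middle of one of the three loose wooden shoe heels in the box, 62 x 53 mm, 45 mm high, about 0.1 kg; seat face down at the start, half-way up.
- heel_b_mid (a point): Middle of one of the three loose wooden shoe heels in the box, 62 x 53 mm, 45 mm high, about 0.1 kg; seat face down at the start, half-way up.
- heel_c_mid (a point): Middle of one of the three loose wooden shoe heels in the box, 62 x 53 mm, 45 mm high, about 0.1 kg; seat face down at the start, half-way up.
Mind the look-alikes: they are no part of the job. Leave any green or pink look-alike of the part that bears heel_a_mid alone.

How it is judged:
On the way, in this order (a step that is already met when the one before it is completed fails the run):
1. the tray's pan stands under the box (middles within 60 mm of each other) while the floor is still shut (horizontal distance between tray_mid and hopper below 0.06 m and value of joint trapdoor below 0.05 rad and height (world z) of tray_mid below 0.04 m), for 0.2 s.
2. the floor has swung open and all three heels lie in the tray, still under the box (value of joint trapdoor above 0.8 rad and horizontal distance between tray_mid and hopper below 0.09 m and x of heel_a_mid in the frame of tray_mid between -0.098 and 0.098 m and y of heel_a_mid in the frame of tray_mid between -0.088 and 0.088 m and z of heel_a_mid in the frame of tray_mid between -0.03 and 0.08 m and x of heel_b_mid in the frame of tray_mid between -0.098 and 0.098 m and y of heel_b_mid in the frame of tray_mid between -0.088 and 0.088 m and z of heel_b_mid in the frame of tray_mid between -0.03 and 0.08 m and x of heel_c_mid in the frame of tray_mid between -0.098 and 0.098 m and y of heel_c_mid in the frame of tray_mid between -0.088 and 0.088 m and z of heel_c_mid in the frame of tray_mid between -0.03 and 0.08 m), for 0.2 s.
At the end, for the whole second after the job is handed in: All three heels lie in the tray's pan; the tray stands flat on the bench (tilt under 0.06 rad) and still, with its pan's middle within 45 mm of the mat's centre; the box's floor hangs open (x of heel_a_mid in the frame of tray_mid between -0.098 and 0.098 m and y of heel_a_mid in the frame of tray_mid between -0.088 and 0.088 m and z of heel_a_mid in the frame of tray_mid between -0.03 and 0.08 m and x of heel_b_mid in the frame of tray_mid between -0.098 and 0.098 m and y of heel_b_mid in the frame of tray_mid between -0.088 and 0.088 m and z of heel_b_mid in the frame of tray_mid between -0.03 and 0.08 m and x of heel_c_mid in the frame of tray_mid between -0.098 and 0.098 m and y of heel_c_mid in the frame of tray_mid between -0.088 and 0.088 m and z of heel_c_mid in the frame of tray_mid between -0.03 and 0.08 m and horizontal distance between tray_mid and mat_mid below 0.045 m and angle between tray_mid's own z axis and vertical below 0.06 rad and height (world z) of tray_mid below 0.033 m and value of joint trapdoor above 0.8 rad and linear speed of tray below 0.02 m/s); the robot touches nothing.
It fails at once if one of the things to leave alone is shifted by more than 30 mm (distance of any of last_b, hammer, spool, glue_brush from where it was at the start of the episode above 0.03 m).
It also fails if it takes over 72 s, if anything falls off the work surface, if the arm or the gripper's body presses on something with over 40 N, if the wrist force passes 120 N, or if a joint passes its speed limit or range.

## Robot

A 6-joint arm with a two-finger parallel gripper is mounted at the origin on the work surface. World frame = base frame: x ahead of the robot, y to its left, z up, the work surface at z = 0. Lengths are in m, angles in rad, forces in N, time in s.
With the tool pointing down it reaches from about 0.35 to 0.975 m from the base axis. Payload 7.1 kg.
Tool frame: the origin (TCP) lies midway between the tips of the shut fingers; the grasp point (between the pads) lies 19 mm behind it; z points along the fingers, y is the line along which they close (so a half turn about z gives the same grasp; the last joint's range is limited). The gripper opens to 88 mm and grips with 3 to 60 N. Pads are 20 mm wide; open, the fingers measure 115 mm over their backs; the gripper's body (75 mm by 178 mm) begins 61 mm behind the grasp point.
Start: joints at [1.118, 0.423, 1.63, -0, 1.089, -0.019], TCP at [0.263, 0.567, 0.185] pointing down, gripper open.
Joint ranges: [-3, 3], [-0.9, 2.11], [0.09, 2.58], [-1.31, 4.45], [0.11, 2.69], [-2.54, 2.54]. Speed limits (rad/s): [2.39, 2.39, 3.01, 3.14, 3.14, 3.14].

## Interface

Orientations are given as a unit quaternion [w, x, y, z].
In Python, from station import move_pose, movel, movej, command_gripper, wait, inverse_kinematics, read_camera, camera_info, MotionError, job_done, get_time, get_joint_pos, get_qvel, get_effort, get_tcp_pos, get_ee_rot, get_ft_force, get_ft_torque, get_grip_width, get_finger_force gives the robot as it stands. Calls block until the motion is done:
- move_pose(position, orientation): joint-space move of the TCP to a pose.
- movel(position, frame=None, v=0.15, until_force=None): straight line of the TCP; frame=None keeps the orientation; v is the mean speed in m/s. With until_force (N) it stops when the force on the tool has changed by that much, and returns True; else False.
- movej(angles): joint-space move.
- command_gripper(opening): opening from 0.0 (shut) to 1.0 (fully open); the grip force is fixed at half the most; returns when the fingers have stopped.
- wait(seconds).
- inverse_kinematics(position, orientation): joint angles nearest the present ones, or None.
- read_camera(name): name is "scene" or "top" or "wrist"; returns the picture (400x640x3 uint8, red, green, blue); there is no depth.
- camera_info(name): a dict with "intrinsics" (3x3 intrinsics, pixels), "dist" ([k1, k2, p1, p2, k3] as OpenCV has them; the pictures are not rectified), "T" (4x4, takes a point from camera to world coordinates); the wrist camera has in their place "tool_from_camera" (4x4, takes a point from camera to tool coordinates, whose origin is the TCP and whose axes are the flange's). Camera axes: x right, y up, looking along -z (the intrinsics and any distortion apply to the point x, -y, -z); pixel columns grow to the right and rows downward; lengths in m; the calibration is good to about 2 mm. A picture is of the moment at which its call begins: read the wrist's pose just before it. camera_info takes no time and is no camera call.
A pose or a line that the arm cannot do raises MotionError and nothing moves.
- job_done(): hands the job in; it is judged then, once.
Readings, each from a call of its own:
- get_time(): time.
- get_joint_pos(): joint angles.
- get_qvel(): joint speeds.
- get_effort(): joint torques, N m.
- get_tcp_pos(): TCP position.
- get_ee_rot(): TCP orientation.
- get_ft_force(): force on the tool from outside, world axes, zero at the start.
- get_ft_torque(): the same for the moment, N m.
- get_grip_width(): opening from 0.0 (shut) to 1.0 (fully open).
- get_finger_force(): force on a finger pad.
Only numpy, scipy, OpenCV 4.12 (cv2) and the standard library are available. Lean on these libraries where they do the work, as an engineer would, in place of code of your own. Each camera call takes 0.05 s, during which the arm holds its last target. There are 200 camera calls.

## Working session

There is one attempt and no reset: what is moved stays moved. The work goes in short steps, each a Python script; the robot and the scene stay as the last script left them, time stands still between calls to the robot, and variables do not carry over. Pictures are saved under pics/ and viewed, at most 10 in all, crops included, and the job is handed in when it is done.

```bash
mkdir -p pics; cat > h.py <<'E'
import numpy as np, cv2
from station import *
def save(n,f):
    im=read_camera(n); cv2.imwrite(f'pics/{f}.png',cv2.cvtColor(im,cv2.COLOR_RGB2BGR)); return im
def ray(n,px,T=None):
    c=camera_info(n); T=np.array(c['T']) if T is None else T
    u=cv2.undistortPoints(np.array([[px]],float),np.array(c['intrinsics']),np.array(c['dist']))[0,0]
    return T[:3,3],T[:3,:3]@np.array([u[0],-u[1],-1])
def onz(n,px,z,T=None):
    o,d=ray(n,px,T); return o+d*(z-o[2])/d[2]
def proj(n,P):
    c=camera_info(n);T=np.array(c['T']);p=(np.atleast_2d(P)-T[:3,3])@T[:3,:3]
    p=p*[1,-1,-1]
    return cv2.projectPoints(p,np.zeros(3),np.zeros(3),np.array(c['intrinsics']),np.array(c['dist']))[0][:,0]
E
python3 - <<'E'
from h import *
for n in('scene','top'):
    save(n,n+'0'); print(np.round(camera_info(n)['T'],3).tolist())
print(get_time(),get_ee_rot())
E
```

```text
[[-0.614, -0.637, 0.466, 1.248], [0.789, -0.487, 0.375, 0.557], [-0.012, 0.598, 0.801, 1.391], [0.0, 0.0, 0.0, 1.0]]
[[0.007, 0.99, -0.143, 0.355], [-1.0, 0.008, 0.007, 0.012], [0.008, 0.143, 0.99, 1.645], [0.0, 0.0, 0.0, 1.0]]
0.1 [-1.54291903e-04  2.15215442e-01  9.76566358e-01 -6.62001996e-04]
```

View pics/scene0.png

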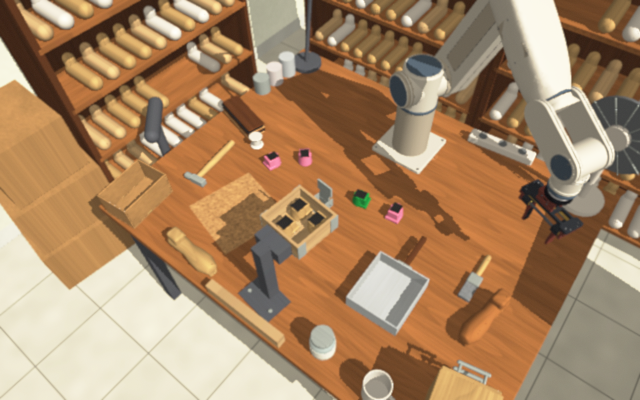

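View pics/top0.png

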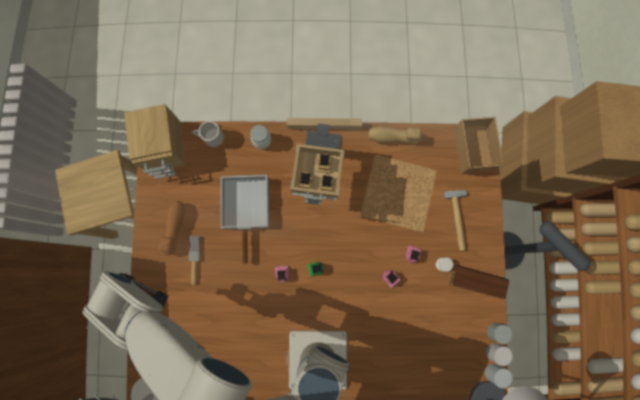

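The scene view shows the tray at about (387,290), the box at (299,217) and the mat at (230,212). In the top view the tray is at (245,203) with its handle running down to (248,262), the box at (317,172), the latch at (316,199) and the mat at (398,192). The pink and green look-alikes are on the bench at top-view pixels (282,274), (316,269), (392,279) and (413,255). The real heels are the three in the box, so I'll confirm those in an enlarged crop.

```bash
python3 - <<'E'
import cv2
im=cv2.imread('pics/top0.png')[110:300,200:450]
cv2.imwrite('pics/c1.png',cv2.resize(im,None,fx=3.1,fy=3.1,interpolation=cv2.INTER_CUBIC))
E
```

```text
(no output)
```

View pics/c1.png

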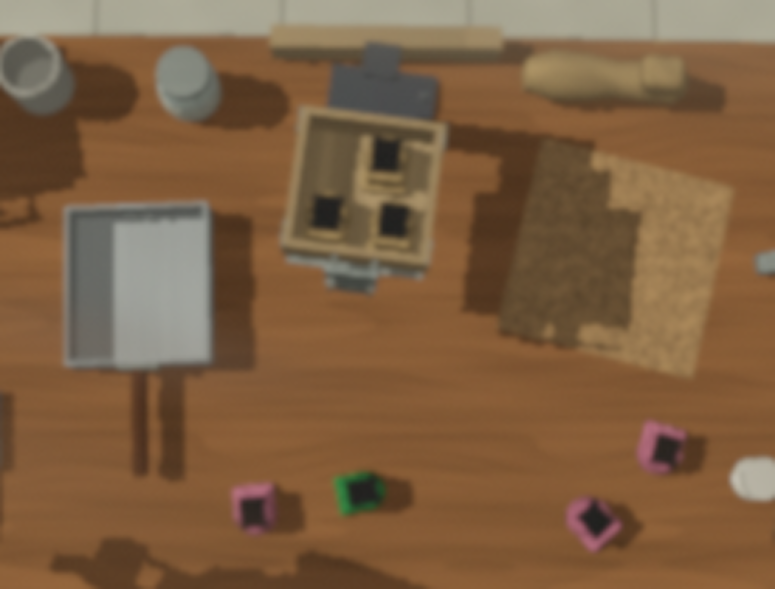

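The crop shows three natural-wood heels with black tops in the box, at crop pixels (327,213), (394,218) and (386,155). The green one (360,492) and the pink ones (254,507), (662,447) and (595,522) are decoys on the bench. Next I'll turn the corner pixels into positions.

```bash
python3 - <<'E'
from h import *
f=lambda pts,z:np.array([onz('top',(x/3.1+200-.35,y/3.1+110-.35),z) for x,y in pts])[:,:2]
def show(n,p):
    m=p.mean(0); e=p[0]-p[3]; e2=p[1]-p[2]; e=e+e2
    print(n,np.round(m,3),'yaw',round(np.arctan2(e[1],e[0]),3),np.round(np.linalg.norm(p-np.roll(p,1,0),axis=1),3)); return m
show('tray',f([(66,207),(208,203),(212,366),(66,366)],.055))
show('hop',f([(300,107),(447,125),(428,272),(282,250)],.285))
show('mat',f([(540,138),(733,187),(692,377),(500,330)],.001))
print('latch',f([(352,284)],.335),f([(352,264)],.335),'handle end',f([(140,475)],.046))
print('decoys',f([(254,495),(360,485),(662,445),(595,522),(755,478)],.04).round(3).tolist())
print('foot',f([(335,65),(438,80),(438,110)],.008).round(3).tolist(),'last',f([(523,70),(685,75)],.03).round(3).tolist())
E
```

```text
tray [0.602 0.287] yaw 0.045 [0.201 0.18  0.206 0.181]
hop [0.674 0.007] yaw -0.116 [0.159 0.161 0.163 0.158]
mat [ 0.652 -0.323] yaw -0.228 [0.26  0.262 0.258 0.254]
latch [[0.56087404 0.0185898 ]] [[0.58166885 0.01877439]] handle end [[0.36649567 0.27861993]]
decoys [[0.344, 0.138], [0.357, 0.008], [0.408, -0.367], [0.313, -0.282], [0.367, -0.484]]
foot [[0.904, 0.045], [0.885, -0.091], [0.844, -0.09]] last [[0.893, -0.2], [0.89, -0.413]]
```

```bash
cat >> h.py <<'E'
def q(yaw): a=(yaw+np.pi)/2; return [0,np.cos(a),np.sin(a),0]
def grip(mid,yaw,z=.017,d=.205): return [mid[0]-d*np.cos(yaw),mid[1]-d*np.sin(yaw),z]
HOP=np.array([.674,.007]); HY=-.116
def hop(x,y=0): c,s=np.cos(HY),np.sin(HY); return HOP+[c*x-s*y,s*x+c*y]
E
python3 - <<'E'
from h import *
m=(.602,.287);y=.038
move_pose(grip(m,y,.13),q(y))
movel(grip(m,y),v=.1,until_force=10)
print(get_tcp_pos()); command_gripper(0.); print(get_grip_width(),get_finger_force(),get_ft_force())
t=hop(-.03); print(t)
movel(grip((.655,.285),y),q(y),v=.1)
movel(grip((t[0]+.005,.13),-.04),q(-.04),v=.12)
movel(grip(t,HY),q(HY),v=.1)
print(get_tcp_pos(),get_ft_force(),get_grip_width(),get_time())
save('top','top1'); save('scene','scene1')
im=np.hstack([cv2.imread('pics/top1.png')[110:310,180:420],cv2.imread('pics/scene1.png')[150:350,220:460]])
cv2.imwrite('pics/c2.png',cv2.resize(im,(800,333)))
E
```

```text
[0.39753151 0.27948268 0.01747939]
0.007347580950829317 0.0 [ 0.37939577  0.13598382 -0.49855522]
[0.64420161 0.0104722 ]
[0.44063129 0.03450081 0.01700864] [-0.07353837  1.20144246  0.03870448] 0.0008811704486717922 7.1333
```

View pics/c2.png

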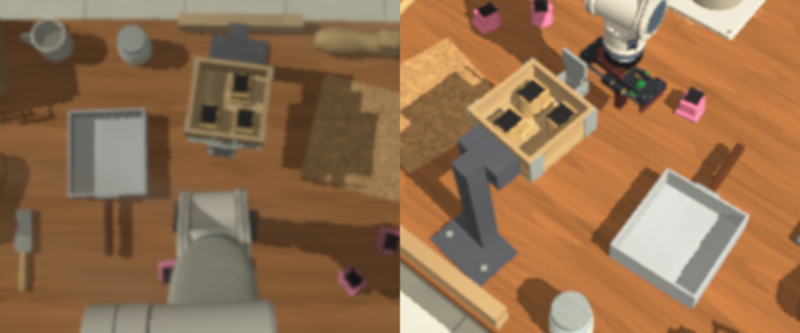

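The gripper shut empty. The tray is still at top-view pixel (244,202) and the decoys haven't moved. I'll go back with the gripper open and take a wrist picture.

```bash
python3 - <<'E'
from h import *
m=(.602,.287);y=.038
p=get_tcp_pos(); movel([p[0],p[1],.15],v=.2)
command_gripper(1.0); print(get_grip_width())
move_pose(grip(m,y,.15),q(y))
a=save('wrist','w0'); save('top','top2')
c=camera_info('wrist'); print(np.round(c['tool_from_camera'],3).tolist()); print(get_ee_rot(),get_tcp_pos(),get_time())
im=np.hstack([cv2.imread('pics/w0.png')[:,:],cv2.resize(cv2.imread('pics/top2.png')[150:290,190:302],(320,400))])
cv2.imwrite('pics/c3.png',cv2.resize(im,(800,333)))
E
```

```text
0.9983610078688752
[[0.0, 0.967, 0.256, 0.069], [1.0, 0.0, -0.001, -0.0], [-0.001, 0.256, -0.967, -0.199], [0.0, 0.0, 0.0, 1.0]]
[-9.32436109e-05 -1.81093280e-02  9.99835994e-01 -1.72032246e-04] [0.39753979 0.27803445 0.14994333] 10.5
```

View pics/c3.png

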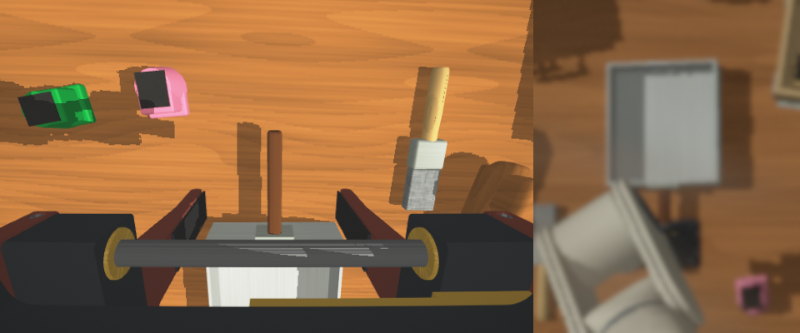

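The wrist view shows the handle centred between the open fingers, with its end at about (330,156) in full-picture pixels and the pan edge at about row 265. I'll compute their positions.

```bash
python3 - <<'E'
from h import *
from scipy.spatial.transform import Rotation as R
T=np.eye(4);w=get_ee_rot();T[:3,:3]=R.from_quat([w[1],w[2],w[3],w[0]]).as_matrix();T[:3,3]=get_tcp_pos()
T=T@np.array(camera_info('wrist')['tool_from_camera'])
for px,z in(((330,156),.046),((329,275),.046),((250,268),.055),((405,268),.055)): print(px,onz('wrist',px,z,T).round(3))
print(get_grip_width(),get_finger_force())
E
```

```text
(330, 156) [0.365 0.282 0.046]
(329, 275) [0.493 0.286 0.046]
(250, 268) [0.483 0.203 0.055]
(405, 268) [0.477 0.365 0.055]
0.9982693094342165 0.0
```

```bash
python3 - <<'E'
from h import *
m=(.602,.290);y=.035
print(movel(grip(m,y,.017),v=.1,until_force=10)); print(get_tcp_pos(),get_grip_width())
a=save('wrist','w1')
for g in(.5,.3,.2): command_gripper(g); print(g,get_grip_width(),get_finger_force(),get_ft_force().round(2))
b=save('wrist','w2')
command_gripper(0.0); print(get_grip_width(),get_finger_force(),get_ft_force().round(2),get_time())
c=save('wrist','w3')
cv2.imwrite('pics/c4.png',cv2.resize(np.hstack([a,b,c]),(800,167))[...,::-1])
E
```

```text
False
[0.39753158 0.2830825  0.01751461] 1.0014337610167654
0.5 0.49979299284629986 0.0 [ 0.48  0.12 -0.  ]
0.3 0.2986327361470112 0.0 [-0.38 -0.14  0.36]
0.2 0.20031384318617543 0.0 [ 0.63 -0.44 -0.53]
0.0029198929380978996 0.0 [-0.38  0.73 -0.4 ] 14.2583
```

View pics/c4.png

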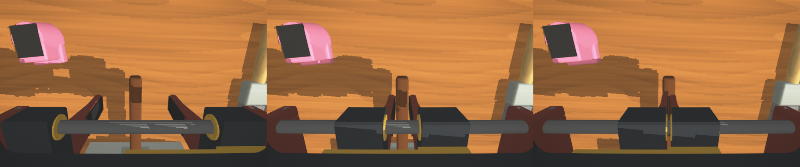

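The three wrist views show the fingers straddling the handle, then closing fully with no force. I'll enlarge the last one to see whether they pass above or below it.

```bash
python3 - <<'E'
import cv2,numpy as np
f=lambda n:cv2.resize(cv2.imread(f'pics/{n}.png')[150:400,230:410],(396,550))
cv2.imwrite('pics/c5.png',np.hstack([f('w2'),f('w3')]))
E
```

```text
(no output)
```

View pics/c5.png

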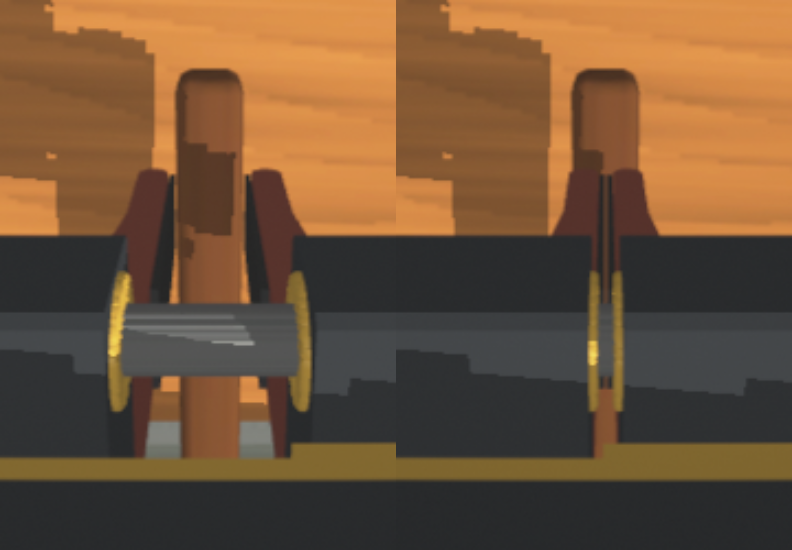

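```bash
python3 - <<'E'
from h import *
from scipy.spatial.transform import Rotation as R
def TT(p,yaw):
    T=np.eye(4);w=q(yaw);T[:3,:3]=R.from_quat([w[1],w[2],w[3],w[0]]).as_matrix();T[:3,3]=p
    return T@np.array(camera_info('wrist')['tool_from_camera'])
T0=TT([.3975,.278,.1499],.038);T1=TT(get_tcp_pos(),.035)
print(T0[:3,3],T1[:3,3],camera_info('wrist')['intrinsics'][0])
def tri(a,b):
    (o,d),(p,e)=a,b; s=np.linalg.lstsq(np.c_[d,-e],p-o,rcond=None)[0]; return (o+d*s[0]).round(3),(p+e*s[1]).round(3)
# handle end: w3 crop (607,70)-> ; 
px1=(230+(607-396)/2.2,150+70/2.2)
print(px1,tri(ray('wrist',(330,156),T0),ray('wrist',px1,T1)))
print('top x wrist',tri(ray('top',(140/3.1+199.65,475/3.1+109.65)),ray('wrist',px1,T1)))
for z in(0,.02,.046): print(z,onz('wrist',px1,z,T1).round(3))
# fingertip pixel
px=(230+170/2.2,150+172/2.2); o,d=ray('wrist',px,T1); print('tip ray at x=.3975', (o+d*(get_tcp_pos()[0]-.01-o[0])/d[0]).round(3))
print(get_joint_pos().round(3))
E
```

```text
[0.3287199  0.27530331 0.3492328 ] [0.32835908 0.28034304 0.21634667] [310.00286045   0.         324.89566356]
(325.9090909090909, 181.8181818181818) (array([0.367, 0.282, 0.028]), array([0.367, 0.283, 0.028]))
top x wrist (array([0.367, 0.282, 0.026]), array([0.367, 0.283, 0.026]))
0 [0.372 0.283 0.   ]
0.02 [0.368 0.283 0.02 ]
0.046 [0.363 0.282 0.046]
tip ray at x=.3975 [0.387 0.273 0.056]
[ 0.594  0.504  2.025  0.     0.612 -1.014]
```

The ray and gap measurements agree. The real fingertips are about 38 mm short of the reported TCP, at z≈0.056 when the TCP reads 0.0175, so the fingers shut above the handle (top at 0.046). I'll open, feel for the bench at low speed and set the grip height from that contact.

```bash
python3 - <<'E'
from h import *
command_gripper(.6)
p=get_tcp_pos(); 
hit=movel([p[0],p[1],-.05],v=.03,until_force=5)
z=get_tcp_pos()[2]; print(hit,z,get_ft_force().round(2))
if hit:
    movel([p[0],p[1],z+.016],v=.05)
    command_gripper(0.); print(get_grip_width(),get_finger_force(),get_ft_force().round(2),get_tcp_pos(),get_time())
E
```

```text
True -0.037050199078458246 [-0.65 -0.69  6.71]
0.20450220807970493 29.99945193529129 [-0.53  0.1  -1.45] [ 0.39703471  0.28276322 -0.02116706] 17.9583
```

Bench contact came at a reported z of -0.037, so the z offset is 37 mm. The handle is now gripped: width 18 mm, 30 N. Next I'll slide the tray under the box.

```bash
echo 'DZ=-.0375' >> h.py; python3 - <<'E'
from h import *
z=get_tcp_pos()[2]; y=.035; t=hop(-.03)
g=lambda m,yw:(grip(m,yw,z),q(yw))
movel(*g((.655,.287),y),v=.1)
movel(*g((t[0]+.005,.13),-.04),v=.12)
movel(*g(t,HY),v=.1)
print(get_tcp_pos(),get_ft_force().round(2),get_grip_width(),get_time())
save('top','top3'); save('scene','scene3')
im=np.hstack([cv2.imread('pics/top3.png')[110:310,180:420],cv2.imread('pics/scene3.png')[150:350,220:460]])
cv2.imwrite('pics/c6.png',cv2.resize(im,(800,333)))
E
```

```text
[ 0.44065412  0.03443088 -0.02117583] [ 0.06 -1.28 -1.88] 0.20136010201280716 21.1667
```

View pics/c6.png

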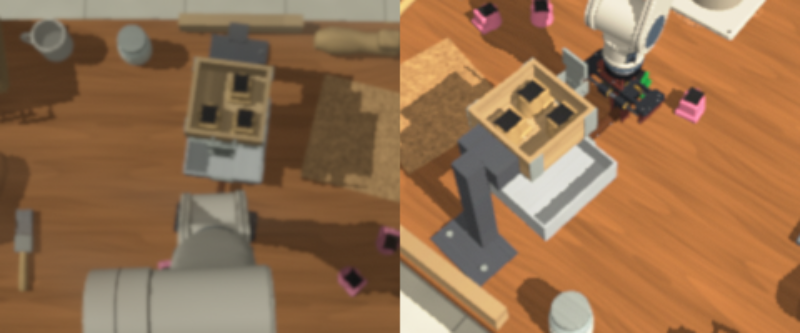

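The tray stands under the box in both views, with its front rim at about (225,178) in the left crop. The floor is still shut and the heels are still inside. Now I'll release the handle and push the latch.

```bash
python3 - <<'E'
from h import *
pr=np.array([onz('top',(x/1.667+180,y/1.667+110),.055)[:2] for x,y in((187,172),(262,182))]); print(pr, 'est mid',pr.mean(0)+.1*np.array([np.cos(HY),np.sin(HY)]))
command_gripper(.6); p=get_tcp_pos()
zt=.306+DZ
movel([p[0],p[1],zt],v=.2); command_gripper(0.)
movel([*hop(-.155),zt],q(HY),v=.15)
f0=get_ft_force()
for x in(-.125,-.115,-.108,-.102,-.097,-.092,-.087):
    h=movel([*hop(x),zt],v=.04,until_force=15)
    f=get_ft_force()-f0; print(x,h,f.round(1),get_tcp_pos().round(3))
    if h or f[0]<-12: break
save('top','top4'); save('scene','scene4'); print(get_time())
im=np.hstack([cv2.imread('pics/top4.png')[110:310,180:420],cv2.imread('pics/scene4.png')[150:350,220:460]])
cv2.imwrite('pics/c7.png',cv2.resize(im,(800,333)))
E
```

```text
[[ 0.55787958  0.10025474]
 [ 0.536108   -0.07258323]] est mid [0.64632174 0.00226175]
-0.125 False [-0.  -0.9  0.5] [0.55  0.021 0.268]
-0.115 False [ 1.3 -0.8 -0.1] [0.56  0.02  0.268]
-0.108 False [-1.3 -0.7 -0.1] [0.567 0.019 0.268]
-0.102 False [-3.9 -0.7 -0.8] [0.572 0.019 0.268]
-0.097 False [-5.7 -0.4 -2. ] [0.577 0.018 0.268]
-0.092 False [-6.9 -0.4 -0.6] [0.581 0.018 0.268]
-0.087 False [-12.4   0.6   3.1] [0.585 0.017 0.268]
28.025
```

View pics/c7.png

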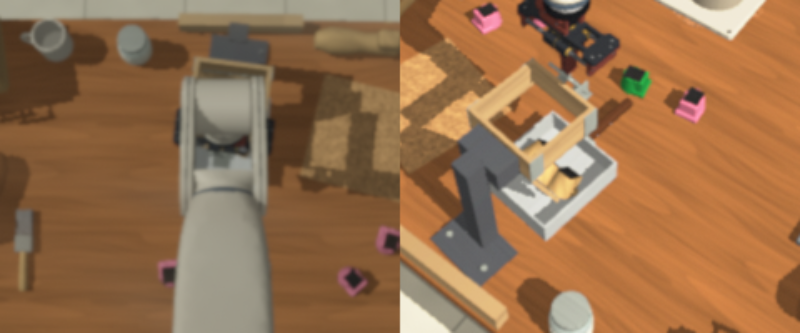

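The floor hangs open and heels are visible in the tray, at about (560,182) and (540,148) in the right crop. I'll back off, regrip the handle and slide the tray slowly to the mat.

```bash
python3 - <<'E'
from h import *
zt=get_tcp_pos()[2]; z=-.0212; t=hop(-.03); gp=grip(t,HY,z)
movel([*hop(-.155),zt],v=.1)
movel([gp[0],gp[1],zt],q(HY),v=.15); command_gripper(.6)
print(movel(gp,v=.1,until_force=8)); command_gripper(0.)
w=get_grip_width(); print(w,get_finger_force(),get_tcp_pos().round(4),get_time())
if .15<w<.25:
    g=lambda m,yw:(grip(m,yw,z),q(yw))
    movel(*g((.640,-.14),-.2),v=.06)
    print(get_ft_force().round(1),get_grip_width())
    movel(*g((.652,-.323),-.4),v=.06)
    print(get_ft_force().round(1),get_grip_width(),get_time())
    command_gripper(.5); p=get_tcp_pos(); movel([p[0],p[1],.2],v=.15); 
    move_pose([.40,.25,.3],q(0)); print(get_time())
    save('top','top5'); save('scene','scene5')
    a=cv2.resize(cv2.imread('pics/top5.png')[110:290,270:450],(400,400)); b=cv2.resize(cv2.imread('pics/scene5.png')[130:290,160:320],(400,400))
    cv2.imwrite('pics/c8.png',np.hstack([a,b]))
E
```

```text
False
0.20525483420472504 30.000319182872772 [ 0.4405  0.0342 -0.0212] 34.15
[-1.3  5.6  6.3] 0.22221460049149291
[-1.2  7.   8.7] 0.22766768921202502 39.1083
43.15
```

View pics/c8.png

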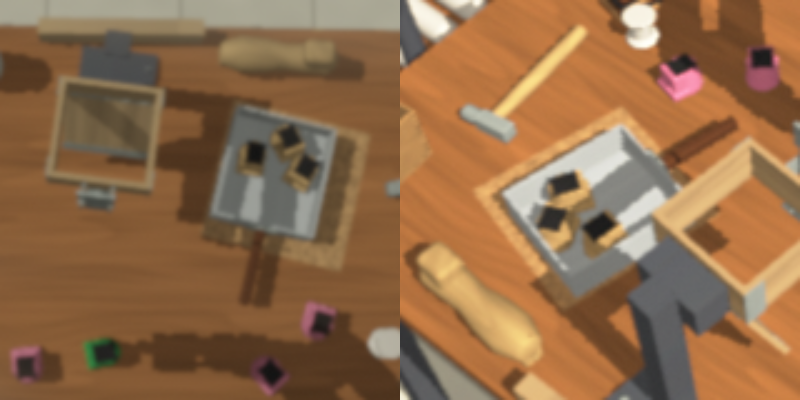

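All three heels lie in the tray, at left-crop pixels (254,155), (288,138) and (303,168), and the floor is open. The tray has turned less than commanded, so I'll measure its middle.

```bash
python3 - <<'E'
from h import *
P=np.array([onz('top',(270+x*.45,110+y*.45),.055)[:2] for x,y in((237,105),(337,130),(314,240),(211,216))])
m=P.mean(0);e=P[0]-P[3];print(m,'yaw',np.arctan2(e[1],e[0]),np.linalg.norm(m-[.652,-.323]))
E
```

```text
[ 0.66193677 -0.29331453] yaw -0.23810198938396407 0.03130441468363595
```

It is 31 mm off centre against a 45 mm limit, and there is time to correct it, so I'll nudge it over.

```bash
python3 - <<'E'
from h import *
y=-.238; a=grip((.662,-.2935),y,-.0212)
move_pose([a[0],a[1],.15],q(y)); command_gripper(.5)
print(movel(a,v=.1,until_force=8)); command_gripper(0.); print(get_grip_width())
movel([a[0]-.010,a[1]-.029,a[2]],v=.05)
command_gripper(.45); p=get_tcp_pos(); movel([p[0],p[1],.2],v=.15)
move_pose([.40,.25,.3],q(0)); wait(.3); print(get_time())
s=save('top','top6').astype(int)
o=cv2.imread('pics/top5.png')[...,::-1].astype(int)
# tray shift from template match of the pan region
c=o[150:225,355:435].astype(np.uint8)
r=cv2.matchTemplate(s[140:235,345:460].astype(np.uint8),c,cv2.TM_CCOEFF_NORMED); _,v,_,l=cv2.minMaxLoc(r)
print('shift px',l[0]-10,l[1]-10,v,'m/px',np.linalg.norm(onz('top',(400,190),.05)-onz('top',(401,190),.05)))
E
```

```text
False
0.2033651663843854
52.9083
shift px 3 1 0.858916163444519 m/px 0.003947676945608961
```

```bash
python3 - <<'E'
from h import *
for n in('top5','top6'):
    g=cv2.imread(f'pics/{n}.png').max(2)
    k=(g<45).astype(np.uint8); k[:160]=0;k[210:]=0;k[:,:370]=0;k[:,435:]=0
    N,_,s,c=cv2.connectedComponentsWithStats(k)
    print(n,[(s[i,4],c[i].round(1).tolist()) for i in range(1,N) if s[i,4]>20])
E
```

```text
top5 [(np.int32(33), [400.0, 171.3]), (np.int32(48), [384.5, 178.4]), (np.int32(34), [407.6, 184.6])]
top6 [(np.int32(34), [402.8, 172.5]), (np.int32(56), [387.8, 180.8]), (np.int32(32), [411.2, 185.3])]
```

The heels have moved about 13 mm further towards the mat's centre and are still in the pan. That puts the pan roughly 17 mm off, well inside the limit.

```bash
python3 -c "
from station import *
print(job_done())"
```

```text
the job is handed in; nothing more can be done
None
```

I handed the job in at about 53 s: the tray holds all three heels and stands on the cork mat, about 17 mm from its centre by my estimate, and the box floor hung open when last viewed; no verdict came back.

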